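# Pack the stone-painting kit and slide the lid shut

### The arm

A 6-joint arm with a two-finger parallel gripper is mounted at the origin on the work surface. World frame = base frame: x ahead of the robot, y to its left, z up, the work surface at z = 0. Lengths are in m, angles in rad, forces in N, time in s.
With the tool pointing down it reaches from about 0.375 to 0.9 m from the base axis. Payload 3.1 kg.
Tool frame: the origin (TCP) lies at the very end of the fingers, on their centre line; the grasp point (between the pads) lies 19 mm behind it; y points along the fingers, x is the direction in which the jaws open and shut, and the axes are right-handed (so a half turn about y gives the same grasp; the last joint's range is limited). The gripper opens to 87 mm and grips with 3 to 60 N. Pads are 19 mm wide; open, the fingers measure 117 mm over their backs; the gripper's body (75 mm by 190 mm) begins 51 mm behind the grasp point.
Start: joints at [0.928, 0.527, 1.433, -0, 1.181, -0.178], TCP at [0.28, 0.559, 0.223] pointing down, gripper open.
Joint ranges: [-3.08, 3.08], [-0.75, 2.2], [0.22, 2.44], [-1.43, 4.57], [0, 2.65], [-2.85, 2.85]. Speed limits (rad/s): [2.79, 2.79, 3.14, 3.14, 3.14, 3.14].

### API

Orientations are given as a unit quaternion [x, y, z, w].
In Python, from rig import robot gives the robot as it stands.
- The arm moves only by the shell command python3 -m creep 'ROWS' [FORCE]. ROWS is JSON, a list of rows, each a list of 3 entries, a list of its own where there are three numbers: the shift along the tool's x, y, z in mm, then the turn about the tool's y in rad, then the opening, from 0 (shut) to 1 (fully open). A call has 1 to 8 rows; each row shifts and turns the commanded pose from where the row before left it, along the tool's axes as they then stand; what a row does not reach is not made up. A row lasts 1/10 s, in which the tool goes at most 50 mm and 8.59 degrees, less where a joint would pass 70% of its speed; a pose out of reach is approached as far as the arm can. A call with a gripper value outside its range is refused whole. The fingers move at their own pace and stop on an object; FORCE is the grip in N (left out, the last holds). Time passes only in rows, so rows that do not move let the fingers close. It gives the time, the measured TCP pose, the force and the opening at its end, in the units of the state.
- robot.get_obs(): the state, without advancing time (a new reading comes with each control period).
- robot.camera(name): name is "scene" or "top" or "wrist"; returns a dict with "pixels" (400x640x3 uint8, red, green, blue), "fx", "fy", "cx", "cy" (pixels), "position" and "rotation" of the camera in the world. Camera axes: x right, y up, looking along -z (the intrinsics and any distortion apply to the point x, -y, -z); pixel columns grow to the right and rows downward; lengths in m; the calibration is good to about 2 mm. The wrist camera is an equidistant fisheye: a pixel r from the principal point sees the ray r / f radians off the axis. A picture is of the moment at which its call begins. There is no depth.
- robot.hand_in(): hands the job in, once; it reports no verdict.
The state is a dict: "time": time; "q": joint angles; "joint_velocities": joint speeds; "joint_torque": joint torques, N m; "position": TCP position; "tool_rot": TCP orientation; "ft_force": force on the tool from outside, world axes, zero at the start; "moment": the same for the moment, N m; "grip_width": finger opening in m.
Only numpy, scipy, OpenCV 4.12 (cv2) and the standard library are available. Lean on these libraries where they do the work, as an engineer would, in place of code of your own. Each camera call takes 0.05 s, during which the arm holds its last target.

### The job

Pack the stone-painting kit into the wooden box with the heavy things at the bottom: set the white painted stone flat on the box floor beside the blue one, then lay the light tray of paint pots flat on top, across both stones. Set both down gently, do not drop them. Then push the sliding lid fully home until the spring catch pops up behind it, leaving the blue stone where it lies (a small nudge is fine) and the other things on the table undisturbed.

Things in the scene. Friction and masses are not known exactly. Their poses are not given: they have to be found in the camera images.
- kit_box: Wooden sliding-lid box, fixed. Origin: on the table under the main compartment's centre; z up, y lengthwise to the end where the lid slides out. Inside x -75 to 75, y -100 to 100 mm, floor at z 6, free up to z 71 (lid underside), rim z 83. Outside x -87 to 87, y -112 to 160; y 106 to 150 is a small end compartment under the lid. Side walls 12 mm, grooved for the lid.
- lid (a joint): Plywood sliding lid, 160 x 264 x 5.5 mm, top at z 77 mm. Value (m): 0 shut (hard stop), grows as it slides out along the box's +y, at most 0.215; starts 0.200 to 0.215. Its inner edge lies at box y = value - 104 mm. About 5 N of friction; it stays where left. On its outer end stands a wooden pull batten, 90 mm along x, 12 mm thick, top at z 96 mm.
- lid_push (a point): Centre of the outer face of the lid's pull batten, at box x 0, y = 160 mm + lid value, z 87 mm (10 mm above the lid's top). Axes as the box; push here along the box's -y to shut the lid.
- catch (a joint): Steel spring catch, 24 mm wide, in a brass housing outside the middle of the box end where the lid goes in. Value (m): 0 up, about 0.003 held down by the lid over it. When the lid is fully shut it springs up behind the lid's outer edge (box y 162 to 169, top z 74.5 mm, below the lid's top) and locks it; fingertips kept above z 78 mm do not hold it down.
- stone_white: White painted stone with pink flowers, a block with rounded edges 120 mm long (its x), 58 wide (its y), 34 high, 0.4 to 0.75 kg. Origin: centre of its underside. It lies flat on the table left or right of the box.
- stone_blue: Blue painted stone, same shape and size (120 mm along its x, 58 along its y, 34 high), origin at the centre of its underside. It already lies on the box floor in the half away from the lid, long side across the box, centred at box y -53 to -63 mm, and stays there.
- pots: Light white plastic tray of six coloured paint pots, 168 mm long (its x), 30 wide (its y); tray sides 18 high, pot lids up to 26, about 0.11 kg. Origin: centre of its underside. It lies flat on the table, on the other side of the box from the white stone. It fits the box only lengthwise, along the box's y, on the two stones (their tops at z 40 mm).
- bowl: Black plastic bowl, 140 mm across, 45 mm high, a thin black stick in it, behind the box. Bystander; origin at its underside.
- liner_red: Dark red squeeze bottle with a white pointed tip, 38 mm across, 110 mm high, standing behind the box. Bystander; origin at its underside.
- liner_plum: Dark plum squeeze bottle with a white pointed tip, 38 mm across, 110 mm high, standing behind the box. Bystander; origin at its underside.
- paint_tube: Dark blue paint tube with lilac cap, 110 mm long, 28 mm thick, lying between the robot and the box. Bystander; origin at its underside.
- pebble: Round grey unpainted pebble, 68 mm across, 33 mm high, left of the box. Bystander; origin at its underside.
- water_cup: Clear plastic cup, 72 mm across, 85 mm high, behind the box on the right. Bystander; origin at its underside.
- clay_dish: Terracotta bowl, 120 mm across, 40 mm high, right of the box. Bystander; origin at its underside.
- pot_pair: Two joined paint pots (lilac, pink) on a white strip 56 mm long, 30 mm high, between the robot and the box. Bystander; origin at its underside.
Things that resemble listed ones, but are neither listed nor needed, are in the scene too. There is more than one size of the stone_white; the one meant has the size given above.

How it is judged:
By the outcome, as a careful person would: the job done as asked, in the order asked, and still so for the second after the job is handed in, with the robot touching nothing.
It also fails if it takes over 69 s, if anything falls off the work surface, if the arm or the gripper's body presses on something with over 40 N, if the wrist force passes 120 N, or if a joint passes its speed limit or range.

## Working session

There is one attempt and no reset: what is moved stays moved. The work goes in short steps, Python scripts to look and compute and a shell command to move; the robot and the scene stay as the last step left them, time stands still between calls to the robot, and variables do not carry over. Pictures are saved under pics/ and viewed, and the job is handed in when it is done.

```bash
ls; mkdir -p pics
python3 - <<'E'
from rig import robot
import cv2,json,numpy as np
o=robot.get_obs(); print({k:np.round(v,4).tolist() for k,v in o.items()})
for n in ["scene","top","wrist"]:
    c=robot.camera(n); p=c.pop("pixels"); cv2.imwrite(f"pics/{n}0.png",p[:,:,::-1]); print(n,{k:np.round(v,4).tolist() for k,v in c.items()})
E
```

```text
pics
{'time': 0.0, 'q': [0.9285, 0.5285, 1.4339, -0.0, 1.1814, -0.1785], 'joint_velocities': [0.0007, 0.0013, -0.0017, -0.0004, 0.0006, 0.0016], 'joint_torque': [0.0005, -44.004, -17.6592, 0.0632, 0.0582, -0.0002], 'position': [0.2791, 0.5584, 0.2216], 'tool_rot': [0.6018, 0.371, -0.3724, -0.6012], 'ft_force': [-0.1872, 0.5048, 0.5963], 'moment': [-0.0386, 0.0368, 0.0257], 'grip_width': 0.0868}
scene {'fx': 482.7081, 'fy': 482.7081, 'cx': 315.2435, 'cy': 194.7039, 'position': [0.9101, -0.571, 1.1495], 'rotation': [0.2627, 0.0936, 0.3143, 0.9074]}
top {'fx': 502.0228, 'fy': 502.0228, 'cx': 321.2168, 'cy': 199.1175, 'position': [0.2675, -0.0293, 1.362], 'rotation': [-0.0582, 0.0495, 0.7087, -0.7013]}
wrist {'fx': 309.7069, 'fy': 309.7069, 'cx': 316.2523, 'cy': 201.2363, 'position': [0.2113, 0.5921, 0.3844], 'rotation': [-0.1165, -0.0711, 0.521, 0.8426]}
```

View pics/top0.png

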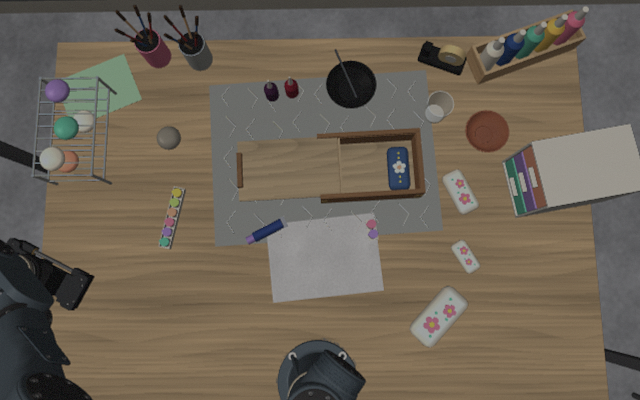

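View pics/scene0.png

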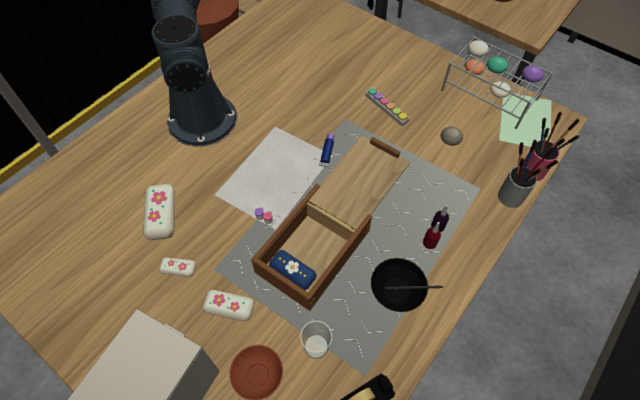

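View pics/wrist0.png

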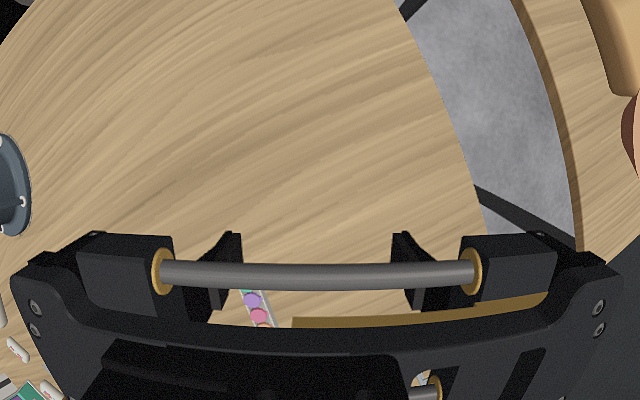

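```bash
cat > h.py <<'E'
import numpy as np,cv2
from scipy.spatial.transform import Rotation as R
from rig import robot
def snap(n,f):
    c=robot.camera(n); cv2.imwrite(f"pics/{f}.png",c["pixels"][:,:,::-1]); return c
def crop(f,x,y,w,h,s,out):
    p=cv2.imread(f"pics/{f}.png")[y:y+h,x:x+w]; cv2.imwrite(f"pics/{out}.png",cv2.resize(p,None,fx=s,fy=s,interpolation=cv2.INTER_CUBIC))
C={"top":dict(f=502.0228,cx=321.2168,cy=199.1175,p=[0.2675,-0.0293,1.362],q=[-0.0582,0.0495,0.7087,-0.7013]),
"scene":dict(f=482.7081,cx=315.2435,cy=194.7039,p=[0.9101,-0.571,1.1495],q=[0.2627,0.0936,0.3143,0.9074])}
def mat(q):
    q=np.array(q); return R.from_quat(q).as_matrix() if q.ndim==1 else q
def ray(cam,u,v):
    c=C[cam] if isinstance(cam,str) else cam
    d=np.array([(u-c["cx"])/c["f"],-(v-c["cy"])/c["f"],-1.]); return np.array(c["p"]),mat(c["q"])@d
def w(cam,u,v,z):
    p,d=ray(cam,u,v); return p+d*(z-p[2])/d[2]
def proj(cam,P):
    c=C[cam]; d=mat(c["q"]).T@(np.array(P)-c["p"]); return c["cx"]+c["f"]*d[0]/-d[2], c["cy"]-c["f"]*d[1]/-d[2]
E
python3 - <<'E'
from h import *
crop("top0",400,150,100,200,4,"c_stones"); crop("top0",225,115,210,100,3.8,"c_box"); crop("top0",150,180,50,75,8,"c_pots"); crop("scene0",130,170,140,160,4,"c_st2")
E
```

```text
(no output)
```

View pics/c_stones.png

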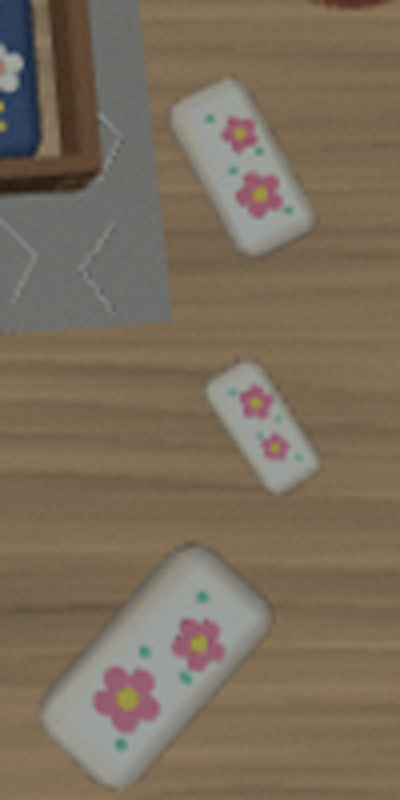

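View pics/c_box.png

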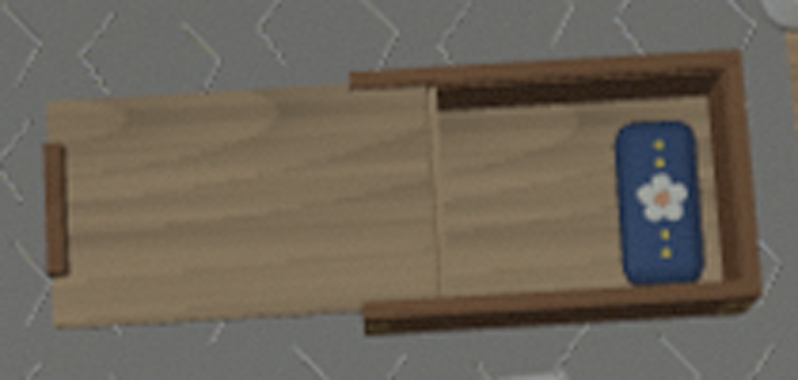

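View pics/c_pots.png

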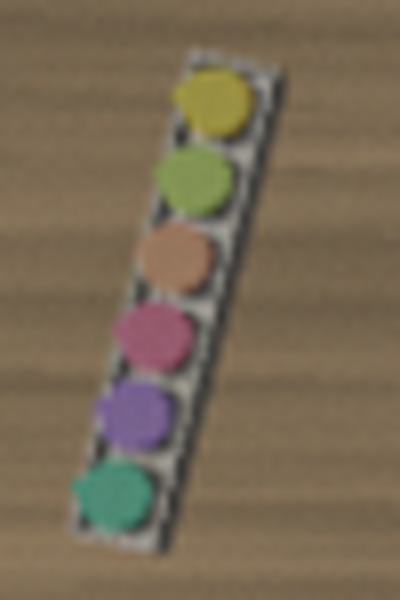

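Run:
```python
from h import *
cr=lambda u,v:(225+u/3.8,115+v/3.8)
P=[w("top",*cr(*p),.083) for p in [(740,50),(762,293),(365,306),(350,73)]]
M=[(87,-112),(-87,-112),(-87,160),(87,160)]
A=np.array(P)[:,:2];B=np.array(M)/1000.
print(A.round(4))
H=(B-B.mean(0)).T@(A-A.mean(0)); th=np.arctan2(H[0,1]-H[1,0],H[0,0]+H[1,1])
Rm=np.array([[np.cos(th),-np.sin(th)],[np.sin(th),np.cos(th)]]); t=A.mean(0)-Rm@B.mean(0)
print("box",t.round(4),np.degrees(th), ((A-t)@Rm*1000).round(1))
bx=lambda p:((p[:2]-t)@Rm*1000).round(1)
print("lid inner",[bx(w("top",*cr(*p),.077)) for p in [(433,90),(438,295)]],"batten outer",[bx(w("top",*cr(*p),.096)) for p in [(45,145),(50,275)]])
print("blue",[bx(w("top",*cr(*p),.03)) for p in [(615,125),(622,285),(703,278),(695,123)]])
img=cv2.imread("pics/top0.png"); hsv=cv2.cvtColor(img,cv2.COLOR_BGR2HSV)
for nm,(x,y,ww,h) in dict(med=(438,165,45,55),small=(448,236,36,42),large=(405,282,66,68)).items():
    s=hsv[y:y+h,x:x+ww]; m=((s[...,1]<60)&(s[...,2]>125)).astype(np.uint8)
    m[:,:4][s[:,:4,1]<60]*=(nm!="med")
    cs,_=cv2.findContours(m,0,2); c=max(cs,key=cv2.contourArea)+np.array([x,y])
    q=np.array([w("top",u,v,.02)[:2] for u,v in c[:,0]],np.float32)*1000
    r=cv2.minAreaRect(q); print(nm,r)
q=np.array([w("top",150+u/8,180+v/8,.018)[:2] for u,v in [(190,50),(285,70),(165,552),(70,532)]])
print("pots",q.round(4),q.mean(0), [np.linalg.norm(q[i]-q[(i+1)%4]) for i in range(4)])
d=(q[0]+q[1]-q[2]-q[3]);print(np.degrees(np.arctan2(d[1],d[0])))
```

```text
[[ 0.6498 -0.2752]
 [ 0.4793 -0.2834]
 [ 0.4735 -0.0141]
 [ 0.637  -0.0053]]
box [ 0.5608 -0.1685] 2.247202382265297 [[  84.7 -110.1]
 [ -86.  -111.6]
 [ -81.2  157.6]
 [  82.5  160.1]]
lid inner [array([ 69. , 103.2]), array([-75.2, 107.5])] batten outer [array([ 39. , 370.3]), array([-51.3, 369. ])]
blue [array([ 49.4, -27.3]), array([-66.9, -24.3]), array([-64.8, -81.8]), array([ 47.9, -84.6])]
med ((491.7818298339844, -388.2841796875), (115.41413879394531, 56.890037536621094), 25.760318756103516)
small ((316.5931701660156, -393.90362548828125), (85.42646789550781, 41.15459060668945), 31.556121826171875)
large ((160.80374145507812, -314.7274169921875), (74.24271392822266, 158.16790771484375), 46.64291000366211)
pots [[0.5143 0.3886]
 [0.507  0.3558]
 [0.3436 0.391 ]
 [0.3506 0.4232]] [0.42885653 0.38963004] [np.float64(0.03356349406942408), np.float64(0.16712672129323683), np.float64(0.03296324710471655), np.float64(0.16731076785530724)]
-12.034352899568647
```

Run:
```python
from h import *
crop("scene0",240,125,175,185,3.2,"c_box2"); crop("scene0",195,280,70,50,10,"c_st3");crop("top0",435,160,50,60,10,"c_st4")
```

```text
(no output)
```

View pics/c_box2.png

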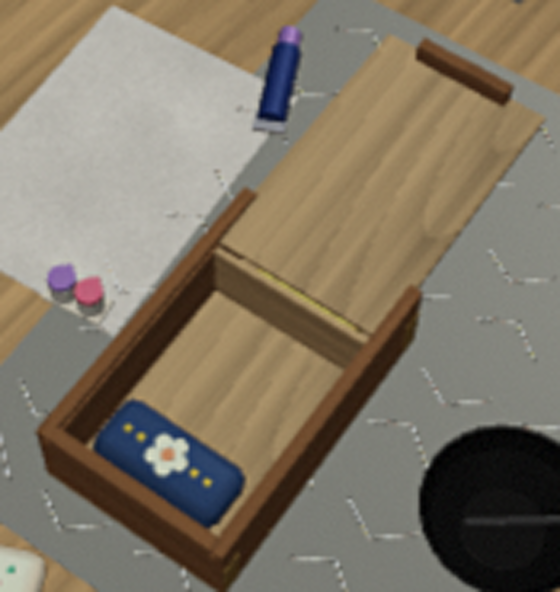

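View pics/c_st3.png

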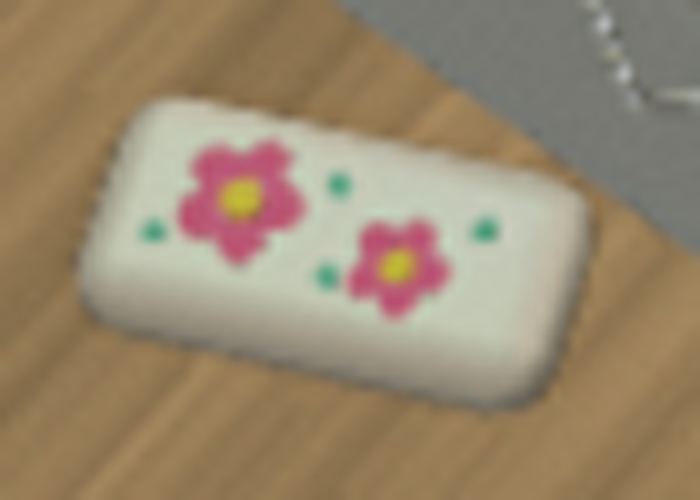

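View pics/c_st4.png

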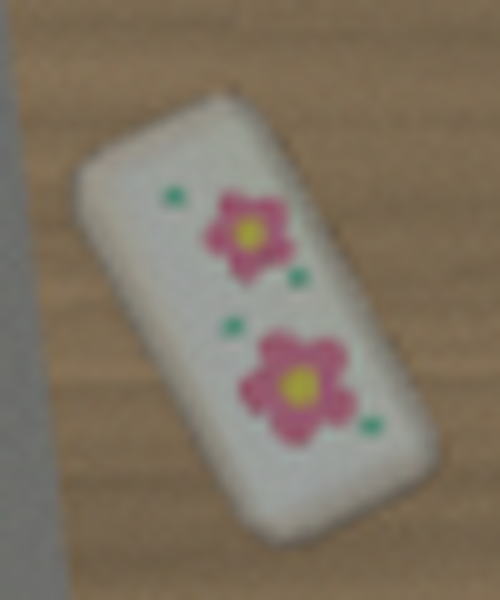

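Run:
```python
from h import *
from scipy.optimize import least_squares
for t,s in [((460,183.3),(234.7,306.5)),((465,198.5),(219,299.8)),((452.4,179.6),(243.6,303))]:
    print(w("top",*t,.034).round(4),w("scene",*s,.034).round(4))
ct=lambda u,v:(225+u/3.8,115+v/3.8); cs=lambda u,v:(240+u/3.2,125+v/3.2)
obs=[("top",ct(740,50),(87,-112,83)),("top",ct(762,293),(-87,-112,83)),("top",ct(365,306),(-87,160,83)),("top",ct(350,73),(87,160,83)),
("scene",cs(40,432),(-87,-112,83)),("scene",cs(222,556),(87,-112,83)),("scene",cs(248,190),(-87,160,83)),("scene",cs(418,290),(87,160,83)),("scene",cs(66,430),(-75,-100,83)),("scene",cs(216,540),(75,-100,83))]
def f(p,r=False):
    c,s=np.cos(p[2]),np.sin(p[2]); o=[]
    for cam,px,m in obs:
        m=np.array(m)/1000; P=[p[0]+c*m[0]-s*m[1],p[1]+s*m[0]+c*m[1],m[2]]
        o.append(np.array(proj(cam,P))-px)
    return np.array(o) if r else np.ravel(o)
r=least_squares(f,[.56,-.168,.04],loss="soft_l1"); print(r.x,np.degrees(r.x[2])); print(f(r.x,True).round(1))
p=r.x;c,s=np.cos(p[2]),np.sin(p[2]);Rm=np.array([[c,-s],[s,c]])
b=lambda P:((P[:2]-p[:2])@Rm*1000).round(1)
print("blue flower",b(w("top",*ct(662,198),.04)),b(w("scene",*cs(167,455),.04)))
print("batten",[b(w("top",*ct(*q),.096)) for q in [(45,145),(50,275)]],[b(w("scene",*cs(*q),.096)) for q in [(425,40),(512,88)]])
```

```text
[ 0.5103 -0.3862  0.034 ] [ 0.5121 -0.3858  0.034 ]
[ 0.4689 -0.3974  0.034 ] [ 0.4709 -0.397   0.034 ]
[ 0.5206 -0.3664  0.034 ] [ 0.5229 -0.3663  0.034 ]
[ 0.56195931 -0.16844659  0.0464288 ] 2.6601742360073954
[[ 0.4 -1.6]
 [ 0.4 -0.4]
 [-0.5  2.3]
 [-0.3 -1.6]
 [-1.4 -0.3]
 [ 0.1  1.2]
 [-0.9 -1.1]
 [ 1.7  0.7]
 [-2.5 -0.8]
 [ 0.8 -0.7]]
blue flower [ -9.3 -55.4] [ -7.5 -56. ]
batten [array([ 40.5, 370.1]), array([-49.8, 369.4])] [array([-43.5, 369. ]), array([ 44.9, 367.4])]
```

```bash
cat >> h.py <<'E'
B=(0.562,-0.1685,np.radians(2.6))
def b2w(x,y,z=0):
    c,s=np.cos(B[2]),np.sin(B[2]); x,y=x/1e3,y/1e3
    return np.array([B[0]+c*x-s*y,B[1]+s*x+c*y,z/1e3])
def w2b(P):
    c,s=np.cos(B[2]),np.sin(B[2]); d=np.array(P[:2])-B[:2]; return np.array([c*d[0]+s*d[1],-s*d[0]+c*d[1]])*1e3
def status(o=None):
    o=o or robot.get_obs(); r=R.from_quat(o["tool_rot"]).as_matrix()
    print("t",round(o["time"],2),"pos",np.round(o["position"],4),"yaw_x",round(np.degrees(np.arctan2(r[1,0],r[0,0])),2),"yvec",r[:,1].round(3),"F",np.round(o["ft_force"],1),"gw",round(o["grip_width"],4),"q",np.round(o["q"],2)); return o,r
def go(pos,yaw=None):
    "shift in tool axes NOW (mm), turn about y (rad)"
    o,r=status(); d=np.array(pos)-o["position"]; 
    print("shift mm tool xyz",(r.T@d*1000).round(1))
    if yaw is not None:
        y=np.degrees(np.arctan2(r[1,0],r[0,0])); dy=(yaw-y+90)%180-90
        print("turn rad",round(-np.radians(dy),3),"rows",abs(dy)/8.59)
        a=-np.radians(dy); r2=r@R.from_rotvec([0,a,0]).as_matrix(); print("shift in turned axes",(r2.T@d*1000).round(1), "newyawvec",r2[:,0].round(3))
E
python3 - <<'E'
from h import *
go([.493,-.388,.16],116); go([.50,.12,.2216],116)
E
```

```text
t 0.15 pos [0.2792 0.5585 0.2218] yaw_x 63.43 yvec [-0.001 -0.001 -1.   ] F [ 0.4 -0.7  0.7] gw 0.0869 q [ 0.93  0.53  1.43 -0.    1.18 -0.18]
shift mm tool xyz [-750.8   62.8 -614.6]
turn rad -0.918 rows 6.120464263536416
shift in turned axes [-944.4   62.8  222.7] newyawvec [-0.438  0.899 -0.001]
t 0.15 pos [0.2792 0.5585 0.2218] yaw_x 63.43 yvec [-0.001 -0.001 -1.   ] F [ 0.4 -0.7  0.7] gw 0.0869 q [ 0.93  0.53  1.43 -0.    1.18 -0.18]
shift mm tool xyz [-293.5    0.6 -393.6]
turn rad -0.918 rows 6.120464263536416
shift in turned axes [-490.9    0.6   -6.2] newyawvec [-0.438  0.899 -0.001]
```

```bash
python3 -m creep '[[[-29,0,-39],0,1],[[-29,0,-39],0,1],[[-29,0,-39],0,1],[[-29,0,-39],0,1],[[-29,0,-39],0,1],[[-29,0,-39],0,1],[[-29,0,-39],0,1],[[-29,0,-39],0,1]]' 30
python3 - <<'E'
from h import *
go([.50,.12,.2216],116); go([.493,-.388,.2216],-64)
E
```

```text
time: 0.95
position: [0.4552, 0.2101, 0.2225]
tool_rot: [-0.601, -0.372, 0.372, 0.602]
ft_force: [1.2, 0.9, -0.7]
grip_width: 0.0871
t 0.95 pos [0.4552 0.2101 0.2225] yaw_x 63.43 yvec [-0.  0. -1.] F [ 1.2  0.9 -0.7] gw 0.0871 q [ 0.21  0.36  1.74  0.    1.04 -0.9 ]
shift mm tool xyz [-60.6   0.9 -80.3]
turn rad -0.918 rows 6.119783382548743
shift in turned axes [-100.6    0.9   -0.7] newyawvec [-0.438  0.899  0.   ]
t 0.95 pos [0.4552 0.2101 0.2225] yaw_x 63.43 yvec [-0.  0. -1.] F [ 1.2  0.9 -0.7] gw 0.0871 q [ 0.21  0.36  1.74  0.    1.04 -0.9 ]
shift mm tool xyz [-518.1    0.9 -301.3]
turn rad -0.918 rows 6.119783382548743
shift in turned axes [-554.1    0.9  228.3] newyawvec [-0.438  0.899  0.   ]
```

```bash
python3 -m creep '[[[-40,0,-23],0,1],[[-40,0,-23],0,1],[[-40,0,-23],0,1],[[-40,0,-23],0,1],[[-40,0,-23],0,1],[[-40,0,-23],0,1],[[-40,0,-23],0,1],[[-40,0,-23],0,1]]'
python3 -m creep '[[[-40,0,-23],0,1],[[-40,0,-23],0,1],[[-40,0,-23],0,1],[[-40,0,-23],0,1],[[0,0,0],0.149,1],[[0,0,0],0.149,1],[[0,0,0],0.149,1],[[0,0,0],0.149,1]]'
python3 -m creep '[[[0,0,0],0.149,1],[[0,0,0],0.149,1],[[0,0,0],0.149,1],[[0,0,0],0.149,1],[[0,0,0],0.149,1],[[0,0,0],0.149,1],[[0,0,0],0.149,1],[[0,0,0],0.149,1]]'
python3 - <<'E'
from h import *
go([.493,-.388,.15],-64)
E
```

```text
time: 1.75
position: [0.4759, -0.1585, 0.2225]
tool_rot: [-0.602, -0.372, 0.372, 0.602]
ft_force: [-0.5, -0.2, -0.6]
grip_width: 0.0872
time: 2.55
position: [0.4866, -0.3409, 0.2221]
tool_rot: [-0.684, -0.176, 0.177, 0.685]
ft_force: [0.2, 0.4, 0.5]
grip_width: 0.087
time: 3.35
position: [0.4867, -0.3406, 0.2222]
tool_rot: [-0.666, 0.238, -0.238, 0.666]
ft_force: [0.8, -0.2, -0.7]
grip_width: 0.0871
t 3.35 pos [ 0.4867 -0.3406  0.2222] yaw_x -39.37 yvec [-0.001  0.001 -1.   ] F [ 0.8 -0.2 -0.7] gw 0.0871 q [-0.8   0.49  1.51  0.    1.14 -0.11]
shift mm tool xyz [ 35.   72.1 -32.6]
turn rad 0.43 rows 2.8669474082013213
shift in turned axes [ 45.4  72.1 -15.1] newyawvec [ 0.438 -0.899 -0.001]
```

```bash
python3 -m creep '[[[0,0,0],0.143,1],[[0,0,0],0.143,1],[[0,0,0],0.144,1],[[25,15,-8],0,1],[[20,15,-7],0,1],[[0,20,0],0,1],[[0,20,0],0,1],[[0,0,0],0,1]]'
python3 - <<'E'
from h import *
snap("wrist","w1"); snap("top","t1"); crop("t1",400,110,130,130,5,"t1c")
go([.493,-.388,.15],-64)
c=robot.camera("wrist");print(c["position"],c["rotation"])
E
```

```text
time: 4.15
position: [0.4916, -0.3861, 0.1492]
tool_rot: [-0.6, 0.376, -0.37, 0.601]
ft_force: [-0.6, 0.9, 0.7]
grip_width: 0.0872
t 4.25 pos [ 0.4933 -0.3876  0.1523] yaw_x -63.66 yvec [-0.001  0.001 -1.   ] F [-0.2 -0.3  0.2] gw 0.0867 q [-0.84  0.61  1.49  0.    1.04  0.27]
shift mm tool xyz [ 0.2  2.3 -0.4]
turn rad 0.006 rows 0.039936495512614946
shift in turned axes [ 0.2  2.3 -0.4] newyawvec [ 0.438 -0.899 -0.001]
[ 0.55738052 -0.35463361  0.31496528] [-0.11518438  0.07164323 -0.52233545  0.84188211]
```

View pics/w1.png

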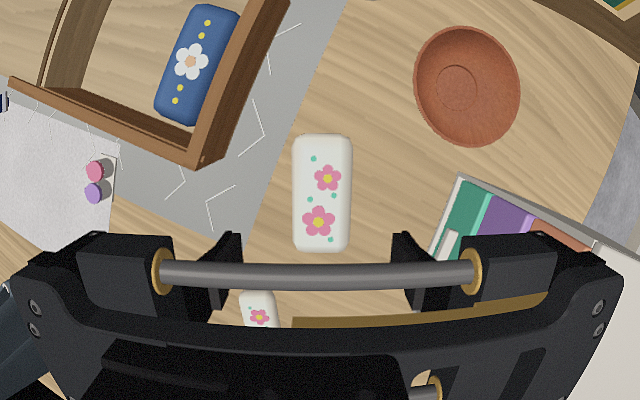

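View pics/t1c.png

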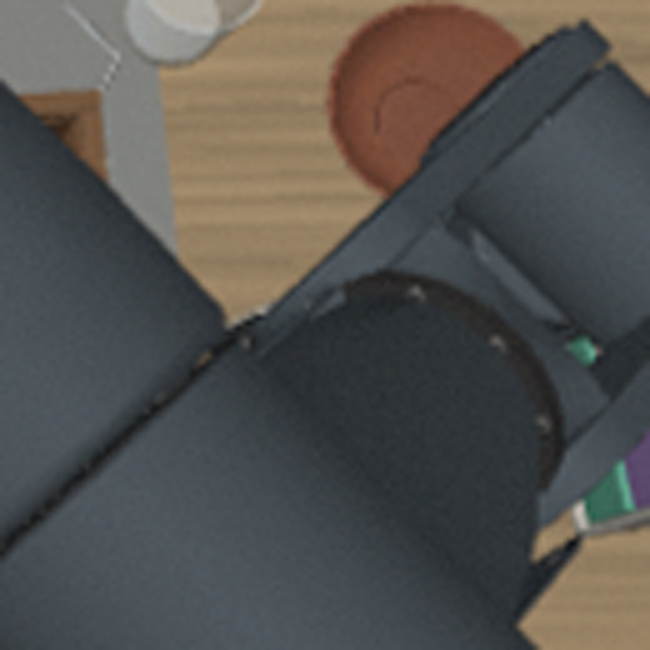

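```bash
cat >> h.py <<'E'
def wf(c,u,v,z):
    dx,dy=(u-c["cx"])/c["fx"],(v-c["cy"])/c["fx"]; th=np.hypot(dx,dy); 
    d=np.array([np.sin(th)*dx/th,-np.sin(th)*dy/th,-np.cos(th)]) if th>1e-9 else np.array([0,0,-1.])
    d=mat(c["rotation"])@d; p=np.array(c["position"]); return p+d*(z-p[2])/d[2]
E
python3 - <<'E'
from h import *
c=robot.camera("wrist")
for P in [(293,193),(352,193),(322,134),(322,252)]: print(P,wf(c,*P,.02).round(4))
A=wf(c,322,134,.017);D=wf(c,322,252,.017);print(np.degrees(np.arctan2(*(A-D)[1::-1])))
for z in (0,.05,.1,.15): print(z,"top",w("top",503,163,z).round(3),w("top",513,213,z).round(3),w("scene",135,310,z).round(3))
crop("top0",480,110,160,120,5,"bk"); crop("scene0",60,290,170,110,4,"bk2")
E
```

```text
(293, 193) [ 0.4814 -0.3676  0.02  ]
(352, 193) [ 0.5073 -0.4198  0.02  ]
(322, 134) [ 0.5459 -0.3673  0.02  ]
(322, 252) [ 0.4372 -0.4218  0.02  ]
26.6401899719969
0 top [ 0.572 -0.517  0.   ] [ 0.433 -0.535  0.   ] [ 0.314 -0.538  0.   ]
0.05 top [ 0.561 -0.499  0.05 ] [ 0.427 -0.516  0.05 ] [ 0.34  -0.539  0.05 ]
0.1 top [ 0.55  -0.481  0.1  ] [ 0.421 -0.498  0.1  ] [ 0.366 -0.541  0.1  ]
0.15 top [ 0.538 -0.463  0.15 ] [ 0.414 -0.479  0.15 ] [ 0.392 -0.542  0.15 ]
```

View pics/bk.png

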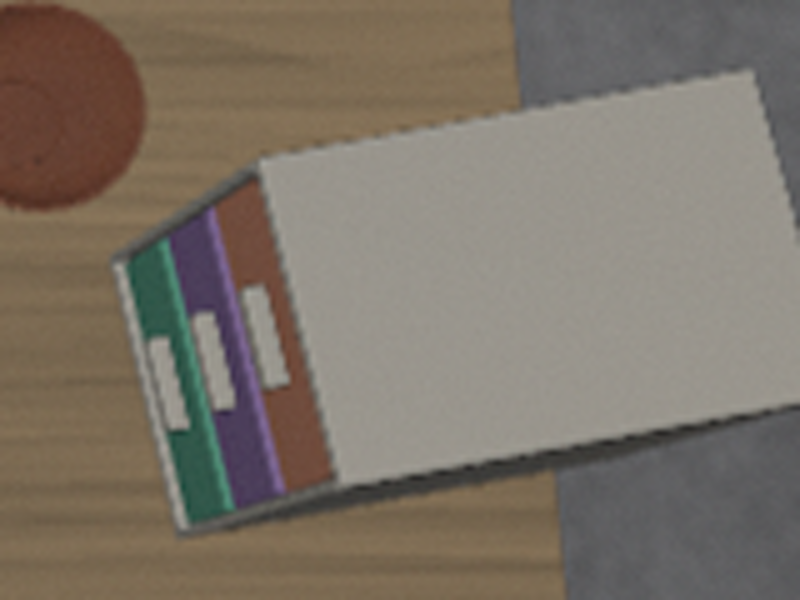

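View pics/bk2.png

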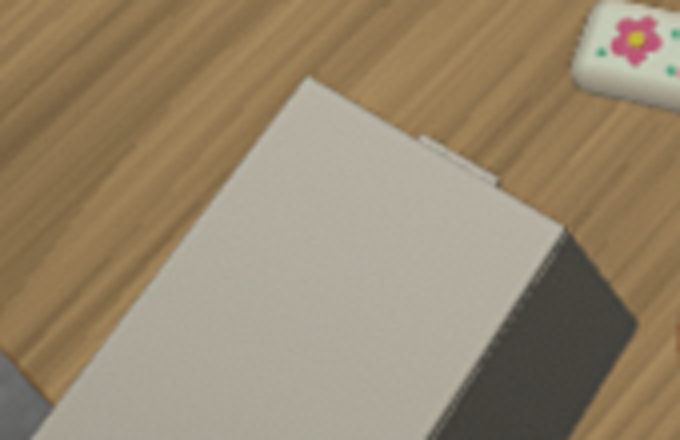

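Run:
```python
from h import *
c=robot.camera("wrist")
for P in [(327,178),(318,221),(313,158)]: print(P,wf(c,*P,.034).round(4))
go([.493,-.390,.010],-63.5)
```

```text
(327, 178) [ 0.5123 -0.3895  0.034 ]
(318, 221) [ 0.4708 -0.4008  0.034 ]
(313, 158) [ 0.5233 -0.3696  0.034 ]
t 4.4 pos [ 0.4941 -0.3884  0.1539] yaw_x -63.64 yvec [ 0.002 -0.002 -1.   ] F [0.7 0.3 0.2] gw 0.0871 q [-0.84  0.61  1.49 -0.    1.04  0.27]
shift mm tool xyz [  0.6 143.9  -1.8]
turn rad -0.002 rows 0.01650052767999306
shift in turned axes [  0.6 143.9  -1.8] newyawvec [ 0.446 -0.895  0.002]
```

```bash
python3 -m creep '[[[0,40,-1],0,1],[[0,40,0],0,1],[[1,30,0],0,1],[[0,20,0],0,1],[[0,11,0],0,1],[[0,0,0],0,1],[[0,0,0],0,1]]'
python3 - <<'E'
from h import *
snap("wrist","w2"); go([.493,-.390,.010],-63.5)
E
```

```text
time: 5.1
position: [0.4938, -0.3899, 0.0127]
tool_rot: [0.601, -0.372, 0.374, -0.601]
ft_force: [-0.2, 0.9, -0.4]
grip_width: 0.0868
t 5.15 pos [ 0.494  -0.3901  0.0131] yaw_x -63.65 yvec [ 0.002 -0.002 -1.   ] F [ 0.2 -0.  -0.2] gw 0.0873 q [-0.85  0.81  1.56  0.    0.77  0.27]
shift mm tool xyz [-0.5  3.1 -0.8]
turn rad -0.003 rows 0.01729876047894281
shift in turned axes [-0.5  3.1 -0.8] newyawvec [ 0.446 -0.895  0.003]
```

View pics/w2.png

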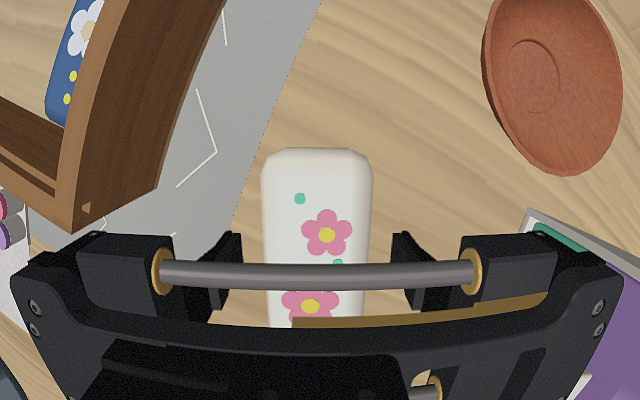

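```bash
python3 -m creep '[[[0,3,0],0,0],[[0,0,0],0,0],[[0,0,0],0,0],[[0,0,0],0,0],[[0,0,0],0,0],[[0,0,0],0,0],[[0,0,0],0,0],[[0,0,0],0,0]]' 50
python3 -c "
from h import *
status()"
```

```text
time: 5.95
position: [0.4932, -0.3895, 0.0088]
tool_rot: [0.601, -0.373, 0.373, -0.601]
ft_force: [0.9, -0.4, 1.8]
grip_width: 0.0578
t 5.95 pos [ 0.4932 -0.3895  0.0088] yaw_x -63.65 yvec [ 0.001 -0.001 -1.   ] F [ 0.9 -0.4  1.8] gw 0.0578 q [-0.85  0.82  1.56 -0.    0.76  0.27]
```

```bash
python3 -m creep '[[[0,-10,0],0,0],[[0,-20,0],0,0],[[0,-35,0],0,0],[[0,-40,0],0,0],[[0,-40,0],0,0],[[0,-20,0],0,0],[[0,0,0],0.138,0],[[0,0,0],0.138,0]]'
python3 -m creep '[[[0,0,0],0.139,0],[[0,0,0],0,0]]'
python3 -c "
from h import *
go(b2w(-4,43,120),-87.4)"
```

```text
time: 6.75
position: [0.4924, -0.3883, 0.1741]
tool_rot: [-0.542, 0.454, -0.453, 0.543]
ft_force: [-0.5, 0.6, -5.7]
grip_width: 0.0574
time: 6.95
position: [0.492, -0.388, 0.1727]
tool_rot: [-0.511, 0.49, -0.487, 0.511]
ft_force: [-0.5, -0.3, -4.4]
grip_width: 0.0577
t 6.95 pos [ 0.492  -0.388   0.1727] yaw_x -87.42 yvec [-0.002  0.003 -1.   ] F [-0.5 -0.3 -4.4] gw 0.0577 q [-0.85  0.59  1.47  0.    1.08  0.68]
shift mm tool xyz [-259.    53.2   75.9]
turn rad -0.0 rows 0.0025532741951361767
shift in turned axes [-258.9   53.2   76. ] newyawvec [ 0.045 -0.999 -0.003]
```

```bash
python3 -m creep '[[[-20,0,6],0,0],[[-35,0,10],0,0],[[-40,0,12],0,0],[[-40,0,12],0,0],[[-40,0,12],0,0],[[-40,0,12],0,0],[[-30,0,9],0,0],[[-14,0,3],0,0]]'
python3 -m creep '[[[0,20,0],0,0],[[0,20,0],0,0],[[0,10,0],0,0],[[0,0,0],0,0]]'
python3 -c "
from h import *
snap('wrist','w3');snap('scene','s3'); crop('s3',220,130,200,200,3,'s3c')
go(b2w(-4,43,120),-87.4)"
```

```text
time: 7.75
position: [0.5566, -0.1227, 0.1732]
tool_rot: [-0.512, 0.488, -0.486, 0.513]
ft_force: [-0.8, -1.2, -5.3]
grip_width: 0.0574
time: 8.15
position: [0.5557, -0.1266, 0.1219]
tool_rot: [0.512, -0.49, 0.487, -0.511]
ft_force: [-1.2, 0.6, -5.1]
grip_width: 0.0577
t 8.25 pos [ 0.5575 -0.1274  0.1237] yaw_x -87.43 yvec [ 0. -0. -1.] F [ 0.5 -1.5 -4.6] gw 0.0575 q [-0.42  0.59  1.66 -0.    0.9   1.11]
shift mm tool xyz [-1.8  3.7 -1.3]
turn rad -0.001 rows 0.003473284484006345
shift in turned axes [-1.8  3.7 -1.3] newyawvec [ 0.045 -0.999  0.   ]
```

View pics/w3.png

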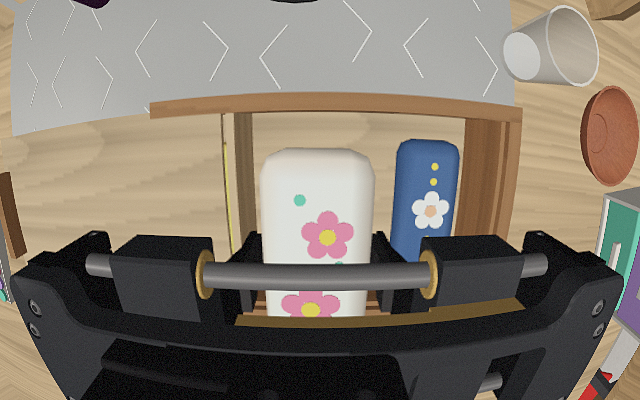

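View pics/s3c.png

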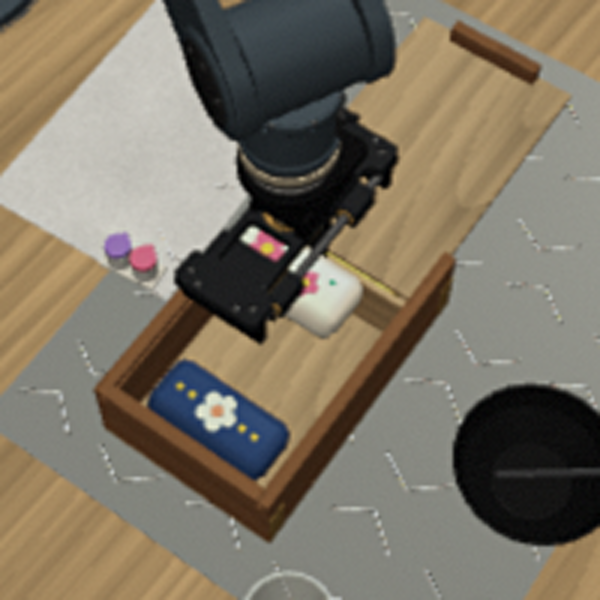

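Run:
```python
from h import *
c=robot.camera("wrist"); crop("w3",130,80,410,200,1.95,"w3c")
for P in [(522,108),(150,104)]: print(w2b(wf(c,*P,.083)))
```

```text
[  85.62370769 -114.33282364]
[ 84.40068766 160.30183876]
```

View pics/w3c.png

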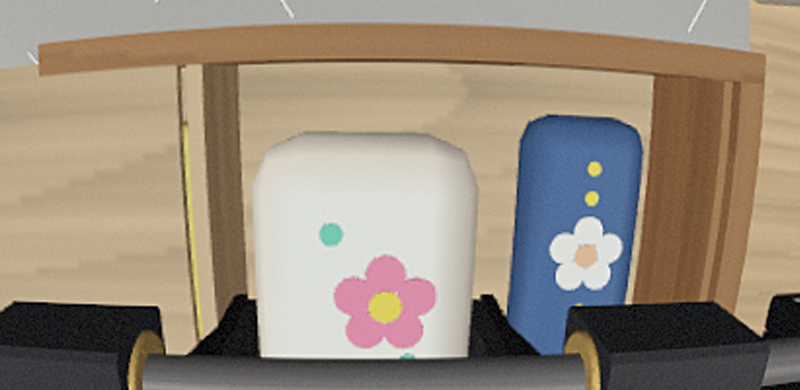

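```bash
python3 -m creep '[[[-1,25,-1],0,0],[[0,30,0],0,0],[[0,25,0],0,0],[[0,12,0],0,0],[[0,6,0],0,0],[[0,3,0],0,0],[[0,2,0],0,0],[[0,0,0],0,0]]'
python3 -c "
from h import *
go(b2w(-4,43,14.8),-87.4)"
```

```text
time: 9.1
position: [0.557, -0.1264, 0.0214]
tool_rot: [-0.511, 0.488, -0.489, 0.511]
ft_force: [-0.5, -0.4, -5.5]
grip_width: 0.0575
t 9.1 pos [ 0.557  -0.1264  0.0214] yaw_x -87.43 yvec [ 0.002 -0.001 -1.   ] F [-0.5 -0.4 -5.5] gw 0.0575 q [-0.42  0.75  1.71 -0.    0.68  1.11]
shift mm tool xyz [-0.7  6.6 -0.9]
turn rad -0.001 rows 0.003904916707231882
shift in turned axes [-0.7  6.6 -0.9] newyawvec [ 0.045 -0.999  0.001]
```

```bash
python3 -m creep '[[[0,1.5,0],0,0],[[0,1.5,0],0,0],[[0,1,0],0,0],[[0,1,0],0,0],[[0,0,0],0,0],[[0,0,0],0,0]]'
python3 -c "
from h import *
status()"
```

```text
time: 9.7
position: [0.5563, -0.1261, 0.0155]
tool_rot: [0.511, -0.489, 0.489, -0.511]
ft_force: [-0.2, 0.5, -4.7]
grip_width: 0.0574
t 9.7 pos [ 0.5563 -0.1261  0.0155] yaw_x -87.43 yvec [-0.  0. -1.] F [-0.2  0.5 -4.7] gw 0.0574 q [-0.42  0.76  1.71 -0.    0.67  1.11]
```

```bash
python3 -m creep '[[[0,0.5,0],0,0],[[0,0.5,0],0,0],[[0,0,0],0,0],[[0,0,0],0,0]]'
python3 -m creep '[[[0,0.5,0],0,0],[[0,0,0],0,0],[[0,0,0],0,0]]'
python3 -c "
from h import *
status()"
```

```text
time: 10.1
position: [0.5564, -0.1261, 0.0148]
tool_rot: [-0.511, 0.489, -0.489, 0.511]
ft_force: [0.0, 0.2, -1.8]
grip_width: 0.0578
time: 10.4
position: [0.5564, -0.1261, 0.0148]
tool_rot: [-0.511, 0.489, -0.489, 0.511]
ft_force: [-1.8, 0.7, 5.2]
grip_width: 0.0577
t 10.4 pos [ 0.5564 -0.1261  0.0148] yaw_x -87.43 yvec [ 0. -0. -1.] F [-1.8  0.7  5.2] gw 0.0577 q [-0.42  0.76  1.71 -0.    0.67  1.11]
```

Landed (force went from −4.7 to +5 N). Opening slightly.

```bash
python3 -m creep '[[[0,0,0],0,0.72],[[0,0,0],0,0.78],[[0,0,0],0,0.8],[[0,0,0],0,0.8]]'
python3 -m creep '[[[0,-10,0],0,0.8],[[0,-30,0],0,0.8],[[0,-40,0],0,0.8],[[0,-40,0],0,0.8],[[0,-40,0],0,0.8],[[0,-30,0],0,0.8],[[0,0,0],0,1]]'
python3 -c "
from h import *
snap('wrist','w4');go([.429,.390,.2],78)"
```

```text
time: 10.8
position: [0.5565, -0.1262, 0.0139]
tool_rot: [-0.511, 0.489, -0.489, 0.511]
ft_force: [0.3, -0.0, -0.0]
grip_width: 0.069
time: 11.5
position: [0.5593, -0.1273, 0.2097]
tool_rot: [-0.51, 0.485, -0.492, 0.513]
ft_force: [0.9, -0.9, 0.4]
grip_width: 0.0727
t 11.55 pos [ 0.5577 -0.1266  0.2071] yaw_x -87.43 yvec [ 0.006 -0.003 -1.   ] F [ 0.  -1.  -0.4] gw 0.0754 q [-0.42  0.47  1.59  0.    1.07  1.11]
shift mm tool xyz [-521.9    5.  -105.4]
turn rad 0.254 rows 1.696687653087372
shift in turned axes [-478.6    5.  -233.3] newyawvec [-0.208 -0.978  0.001]
```

View pics/w4.png

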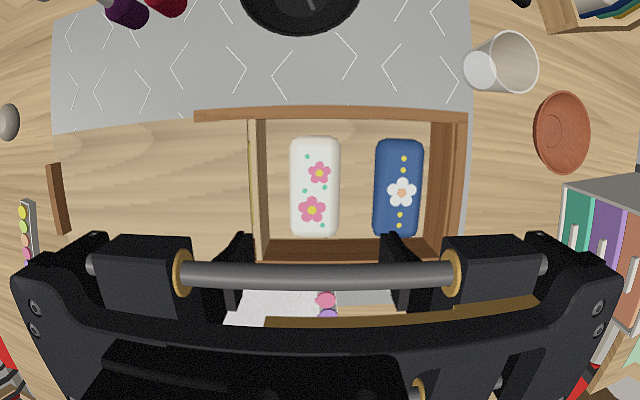

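```bash
python3 -m creep '[[[-30,0,-6],0,1],[[-40,0,-8],0,1],[[-44,0,-9],0,1],[[-44,0,-9],0,1],[[-44,0,-9],0,1],[[-44,0,-9],0,1],[[-44,0,-9],0,1],[[-44,0,-9],0,1]]'
python3 -m creep '[[[-44,0,-9],0,1],[[-44,0,-9],0,1],[[-44,0,-9],0,1],[[-40,0,-8],0,1],[[-16,0,-2],0,1],[[0,0,0],-0.145,1],[[0,0,0],-0.145,1],[[0,0,0],-0.145,1]]'
python3 -m creep '[[[0,0,0],-0.145,1],[[0,0,0],-0.145,1],[[0,0,0],-0.145,1],[[0,0,0],-0.145,1],[[0,0,0],-0.145,1],[[0,0,0],-0.145,1],[[0,0,0],-0.145,1],[[0,0,0],-0.145,1]]'
python3 -m creep '[[[0,0,0],-0.145,1],[[0,0,0],-0.145,1],[[0,0,0],-0.145,1],[[0,0,0],-0.145,1],[[0,0,0],-0.145,1],[[0,0,0],-0.145,1],[[0,0,0],-0.145,1],[[0,0,0],-0.145,1]]'
python3 -c "
from h import *
go([.429,.390,.12],78)"
```

```text
time: 12.35
position: [0.4715, 0.2059, 0.2027]
tool_rot: [0.512, -0.489, 0.488, -0.51]
ft_force: [0.9, 0.8, 0.2]
grip_width: 0.0871
time: 13.15
position: [0.4273, 0.3897, 0.2026]
tool_rot: [0.607, -0.365, 0.365, -0.604]
ft_force: [-0.7, -0.1, 0.3]
grip_width: 0.0867
time: 13.95
position: [0.4276, 0.3893, 0.2027]
tool_rot: [0.707, 0.025, -0.027, -0.706]
ft_force: [0.1, 0.3, 0.4]
grip_width: 0.0869
time: 14.75
position: [0.4276, 0.3893, 0.2028]
tool_rot: [0.577, 0.408, -0.41, -0.577]
ft_force: [0.4, 0.4, 0.5]
grip_width: 0.0868
t 14.75 pos [0.4276 0.3893 0.2028] yaw_x 70.71 yvec [-0.002 -0.002 -1.   ] F [0.4 0.4 0.5] gw 0.0868 q [ 0.55  0.49  1.57 -0.    1.08 -0.69]
shift mm tool xyz [ 1.4 82.8 -1.2]
turn rad -0.127 rows 0.848355312327811
shift in turned axes [ 1.2 82.8 -1.4] newyawvec [ 0.208  0.978 -0.003]
```

```bash
python3 -m creep '[[[0,0,0],-0.127,1],[[1,30,-1],0,1],[[0,30,0],0,1],[[0,20,0],0,1],[[0,0,0],0,1]]'
python3 -c "
from h import *
c=snap('wrist','w5');go([.429,.390,.01],78)"
```

```text
time: 15.25
position: [0.4267, 0.3888, 0.1202]
tool_rot: [-0.551, -0.44, 0.447, 0.551]
ft_force: [-0.2, -0.4, 0.2]
grip_width: 0.087
t 15.3 pos [0.428  0.3898 0.122 ] yaw_x 77.65 yvec [-0.005 -0.003 -1.   ] F [ 0.5  0.8 -0.1] gw 0.087 q [ 0.55  0.6   1.64 -0.    0.91 -0.81]
shift mm tool xyz [  0.9 112.   -1.4]
turn rad -0.006 rows 0.04026403101867995
shift in turned axes [  0.9 112.   -1.4] newyawvec [ 0.208  0.978 -0.004]
```

View pics/w5.png

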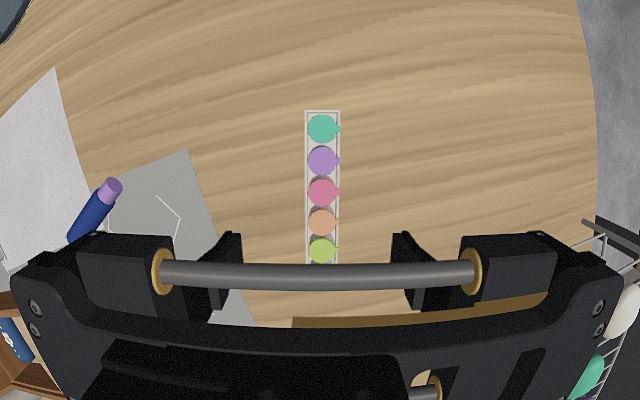

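Run:
```python
from h import *
c=robot.camera("wrist")
for P in [(322,128),(322,192),(322,222),(321,251),(322,207)]: print(P,wf(c,*P,.026).round(4))
print(wf(c,305,111,.018),wf(c,340,111,.018))
```

```text
(322, 128) [0.3639 0.4082 0.026 ]
(322, 192) [0.4175 0.3967 0.026 ]
(322, 222) [0.4442 0.391  0.026 ]
(321, 251) [0.4716 0.3843 0.026 ]
(322, 207) [0.4306 0.3939 0.026 ]
[0.34679374 0.39728909 0.018     ] [0.35304454 0.42642029 0.018     ]
```

```bash
python3 -m creep '[[[1,30,-1],0,0.8],[[0,35,0],0,0.7],[[0,25,0],0,0.6],[[0,14,0],0,0.6],[[0,8,0],0,0.6],[[0,3,0],0,0.6],[[0,0,0],0,0.6],[[0,0,0],0,0.6]]' 20
python3 -c "
from h import *
c=snap('wrist','w6');go([.429,.390,.004],78)"
```

```text
time: 16.15
position: [0.4312, 0.3927, 0.0102]
tool_rot: [0.551, 0.444, -0.443, -0.551]
ft_force: [-0.6, -0.3, -0.5]
grip_width: 0.0526
t 16.2 pos [0.4311 0.3927 0.0102] yaw_x 77.7 yvec [ 0.002  0.001 -1.   ] F [-0.9 -0.3  0.1] gw 0.0521 q [ 0.55  0.78  1.68 -0.    0.68 -0.81]
shift mm tool xyz [-3.1  6.2  1.5]
turn rad -0.005 rows 0.03486061463144785
shift in turned axes [-3.1  6.2  1.5] newyawvec [0.208 0.978 0.001]
```

View pics/w6.png

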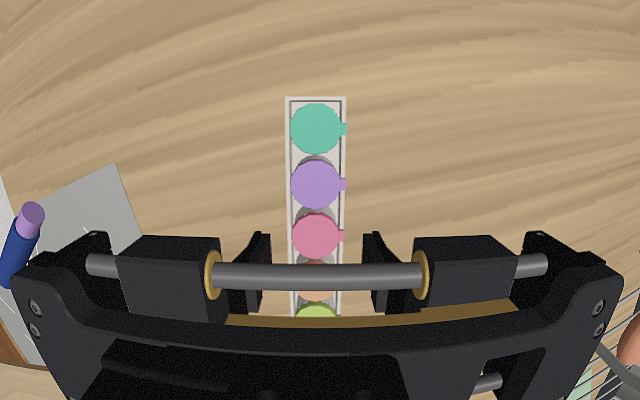

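```bash
python3 -m creep '[[[0,3,0],0,0.6],[[0,2.5,0],0,0.5],[[0,0,0],0,0],[[0,0,0],0,0],[[0,0,0],0,0],[[0,0,0],0,0],[[0,0,0],0,0],[[0,0,0],0,0]]' 20
python3 -c "
from h import *
status()"
```

```text
time: 17.0
position: [0.4304, 0.3922, 0.0035]
tool_rot: [-0.551, -0.444, 0.444, 0.551]
ft_force: [0.3, 0.5, -0.5]
grip_width: 0.0296
t 17.0 pos [0.4304 0.3922 0.0035] yaw_x 77.7 yvec [ 0.  0. -1.] F [ 0.3  0.5 -0.5] gw 0.0296 q [ 0.55  0.79  1.68  0.    0.67 -0.81]
```

```bash
python3 -m creep '[[[0,-10,0],0,0],[[0,-25,0],0,0],[[0,-40,0],0,0],[[0,-45,0],0,0],[[0,-45,0],0,0],[[0,-31,0],0,0],[[0,0,0],0.145,0],[[0,0,0],0.145,0]]'
python3 -m creep '[[[0,0,0],0.145,0],[[0,0,0],0.145,0],[[0,0,0],0.145,0],[[0,0,0],0.145,0],[[0,0,0],0.145,0],[[0,0,0],0.145,0],[[0,0,0],0.145,0],[[0,0,0],0,0]]'
python3 -c "
from h import *
go(b2w(-4,-4,200),2.6)"
```

```text
time: 17.8
position: [0.4308, 0.3925, 0.2021]
tool_rot: [-0.61, -0.359, 0.356, 0.61]
ft_force: [-1.5, -0.5, -1.7]
grip_width: 0.0298
time: 18.6
position: [0.43, 0.392, 0.2]
tool_rot: [0.707, 0.018, -0.018, -0.707]
ft_force: [-0.8, 0.9, -0.4]
grip_width: 0.0298
t 18.6 pos [0.43  0.392 0.2  ] yaw_x 2.94 yvec [-0. -0. -1.] F [-0.8  0.9 -0.4] gw 0.0298 q [ 0.55  0.5   1.57 -0.    1.08  0.5 ]
shift mm tool xyz [  99.     0.  -570.5]
turn rad 0.006 rows 0.03945153393720071
shift in turned axes [ 102.4    0.  -569.9] newyawvec [ 0.999  0.045 -0.   ]
```

```bash
python3 -m creep '[[[3,0,-20],0.006,0],[[7,0,-38],0,0],[[7.5,0,-42],0,0],[[7.5,0,-42],0,0],[[7.5,0,-42],0,0],[[7.5,0,-42],0,0],[[7.5,0,-42],0,0],[[7.5,0,-42],0,0]]'
python3 -m creep '[[[7.5,0,-42],0,0],[[7.5,0,-42],0,0],[[7.5,0,-42],0,0],[[7.5,0,-42],0,0],[[7.5,0,-42],0,0],[[7,0,-35],0,0],[[4,0,-20],0,0],[[0,0,0],0,0]]'
python3 -c "
from h import *
go(b2w(-4,-4,110),2.6)"
```

```text
time: 19.4
position: [0.4994, 0.0834, 0.2001]
tool_rot: [0.707, 0.017, -0.017, -0.707]
ft_force: [0.4, 0.4, -1.7]
grip_width: 0.0298
time: 20.2
position: [0.5605, -0.1802, 0.1998]
tool_rot: [0.707, 0.016, -0.015, -0.707]
ft_force: [-0.8, 0.9, -1.6]
grip_width: 0.0297
t 20.2 pos [ 0.5605 -0.1802  0.1998] yaw_x 2.51 yvec [ 0.001 -0.001 -1.   ] F [-0.8  0.9 -1.6] gw 0.0297 q [-0.5   0.5   1.55 -0.    1.08 -0.54]
shift mm tool xyz [-2.1 89.7  7.7]
turn rad -0.002 rows 0.010834165620714363
shift in turned axes [-2.1 89.7  7.7] newyawvec [0.999 0.045 0.001]
```

```bash
python3 -m creep '[[[-2,30,7],0,0],[[0,35,0],0,0],[[0,25,0],0,0],[[0,0,0],0,0]]'
python3 -c "
from h import *
snap('wrist','w7');snap('scene','s7'); crop('s7',220,130,200,200,3,'s7c')
go(b2w(-4,-4,44),2.6)"
```

```text
time: 20.6
position: [0.5541, -0.1672, 0.1064]
tool_rot: [-0.705, -0.014, 0.02, 0.709]
ft_force: [-0.1, 0.7, -1.2]
grip_width: 0.03
t 20.7 pos [ 0.5572 -0.1692  0.1098] yaw_x 2.69 yvec [-0.001  0.001 -1.   ] F [ 0.7 -0.4 -0.4] gw 0.0299 q [-0.49  0.62  1.64  0.    0.88 -0.53]
shift mm tool xyz [ 0.9 65.8 -3.6]
turn rad 0.002 rows 0.011016456426736014
shift in turned axes [ 0.9 65.8 -3.6] newyawvec [ 0.999  0.045 -0.001]
```

View pics/w7.png

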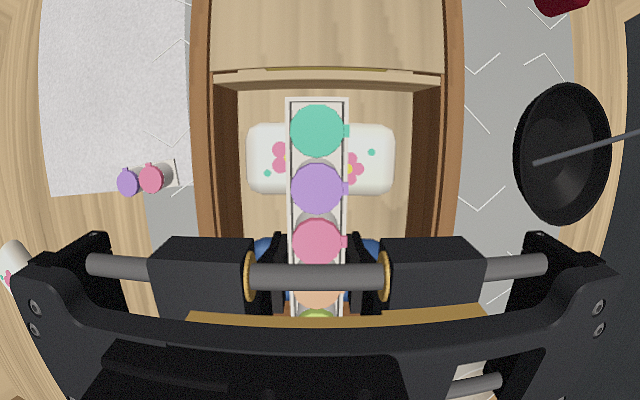

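View pics/s7c.png

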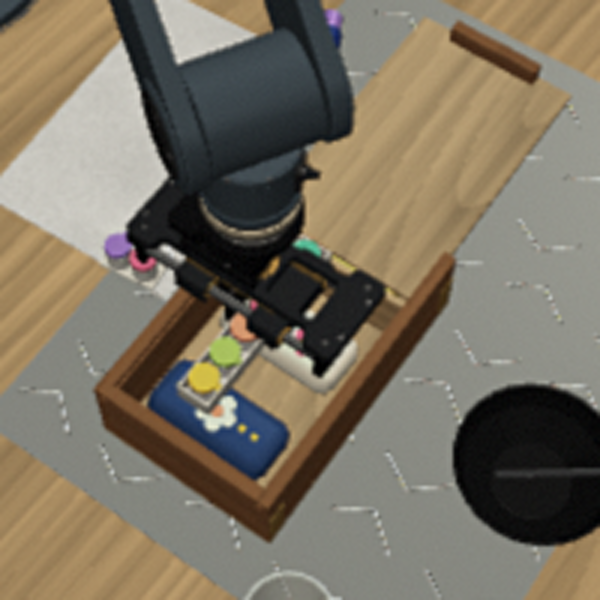

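```bash
python3 -m creep '[[[1,20,-3],0,0],[[0,20,0],0,0],[[0,12,0],0,0],[[0,6,0],0,0],[[0,3,0],0,0],[[0,1.5,0],0,0],[[0,0,0],0,0],[[0,0,0],0,0]]'
python3 -c "
from h import *
go(b2w(-4,-4,43.5),2.6)"
```

```text
time: 21.5
position: [0.559, -0.1737, 0.0476]
tool_rot: [0.707, 0.016, -0.016, -0.707]
ft_force: [0.5, -0.1, -0.9]
grip_width: 0.0297
t 21.5 pos [ 0.559  -0.1737  0.0476] yaw_x 2.58 yvec [ 0.001 -0.    -1.   ] F [ 0.5 -0.1 -0.9] gw 0.0297 q [-0.49  0.72  1.66  0.    0.76 -0.54]
shift mm tool xyz [-0.7  4.1  1.1]
turn rad -0.0 rows 0.0023320627791379228
shift in turned axes [-0.7  4.1  1.1] newyawvec [0.999 0.045 0.001]
```

```bash
python3 -m creep '[[[0,1,0],0,0],[[0,1,0],0,0],[[0,1,0],0,0],[[0,0.5,0],0,0],[[0,0,0],0,0],[[0,0,0],0,0]]'
python3 -m creep '[[[0,0.5,0],0,0],[[0,0,0],0,0],[[0,0,0],0,0]]'
python3 -m creep '[[[0,0.5,0],0,0],[[0,0,0],0,0],[[0,0,0],0,0]]'
```

```text
time: 22.1
position: [0.5586, -0.1736, 0.0435]
tool_rot: [-0.707, -0.016, 0.016, 0.707]
ft_force: [0.2, 0.3, -1.0]
grip_width: 0.0295
time: 22.4
position: [0.5586, -0.1736, 0.0435]
tool_rot: [0.707, 0.016, -0.016, -0.707]
ft_force: [-1.4, 0.1, 4.0]
grip_width: 0.0299
time: 22.7
position: [0.5586, -0.1736, 0.0435]
tool_rot: [0.707, 0.016, -0.016, -0.707]
ft_force: [-2.1, 1.0, 7.5]
grip_width: 0.0297
```

```bash
python3 -m creep '[[[0,0,0],0,0.45],[[0,0,0],0,0.55],[[0,0,0],0,0.6],[[0,0,0],0,0.6]]'
python3 -m creep '[[[0,-10,0],0,0.6],[[0,-25,0],0,0.6],[[0,-40,0],0,0.6],[[0,-40,0],0,0.6],[[0,-35,0],0,0.6],[[0,0,0],0,0.6]]'
python3 -c "
from h import *
snap('wrist','w8');snap('scene','s8'); crop('s8',220,130,200,200,3,'s8c')
go(b2w(0,400,190),2.6)"
```

```text
time: 23.1
position: [0.5586, -0.1735, 0.0422]
tool_rot: [-0.707, -0.016, 0.016, 0.707]
ft_force: [-0.4, -0.0, 0.8]
grip_width: 0.0501
time: 23.7
position: [0.562, -0.1752, 0.1988]
tool_rot: [0.709, 0.02, -0.012, -0.705]
ft_force: [0.7, 0.4, 0.6]
grip_width: 0.0521
t 23.8 pos [ 0.5589 -0.1737  0.1939] yaw_x 2.58 yvec [ 0.002 -0.001 -1.   ] F [-0.8 -0.5 -0.8] gw 0.0525 q [-0.49  0.51  1.57 -0.    1.07 -0.54]
shift mm tool xyz [  3.2   3.4 405. ]
turn rad -0.0 rows 0.0017654649409408589
shift in turned axes [  3.3   3.4 405. ] newyawvec [0.999 0.045 0.002]
```

View pics/w8.png

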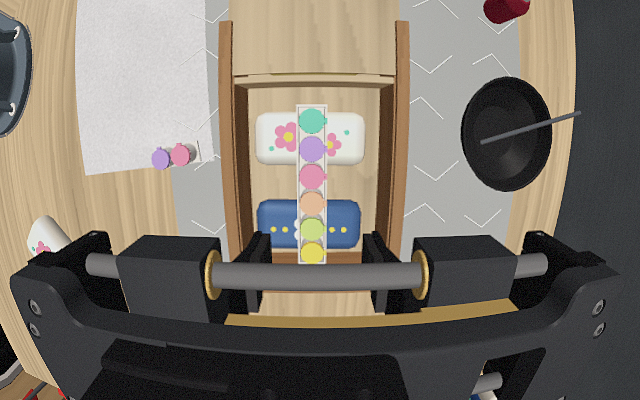

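View pics/s8c.png

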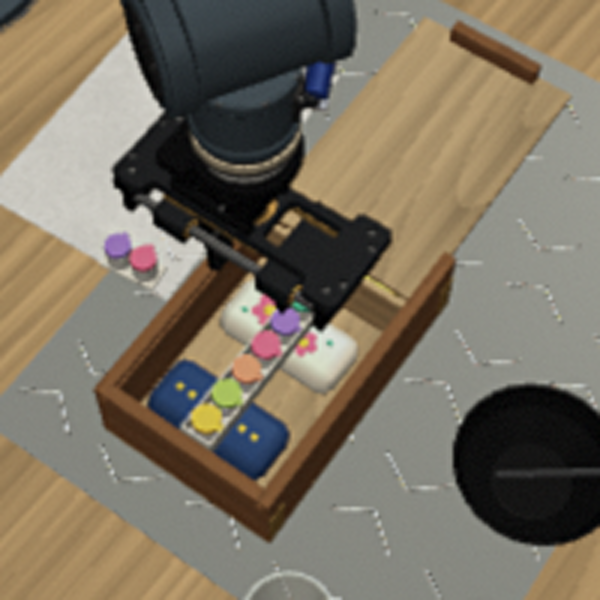

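```bash
python3 -m creep '[[[0,0,30],0,0.3],[[0,0,42],0,0],[[0,0,42],0,0],[[0,0,42],0,0],[[0,0,42],0,0],[[0,0,42],0,0],[[0,0,42],0,0],[[0,0,42],0,0]]' 10
python3 -m creep '[[[1,0,42],0,0],[[1,0,30],0,0],[[1,0,12],0,0],[[0,20,0],0,0],[[0,0,0],0,0]]'
python3 -c "
from h import *
snap('top','t9');snap('wrist','w9');snap('scene','s9'); crop('s9',290,80,150,150,4,'s9c')
go(b2w(0,400,84),2.6)"
```

```text
time: 24.6
position: [0.5423, 0.1517, 0.1907]
tool_rot: [0.707, 0.014, -0.017, -0.707]
ft_force: [0.8, 0.0, 0.7]
grip_width: 0.002
time: 25.1
position: [0.5406, 0.2333, 0.1693]
tool_rot: [0.708, 0.013, -0.019, -0.706]
ft_force: [-0.7, -0.5, -0.3]
grip_width: 0.0003
t 25.25 pos [0.5431 0.2332 0.1722] yaw_x 2.51 yvec [-0.001 -0.001 -1.   ] F [-0.3 -0.2  1.7] gw 0.0009 q [ 0.22  0.54  1.57 -0.    1.03  0.17]
shift mm tool xyz [ 0.8 88.2 -2.1]
turn rad -0.002 rows 0.010238400543867059
shift in turned axes [ 0.8 88.2 -2.1] newyawvec [ 0.999  0.045 -0.001]
```

View pics/s9c.png

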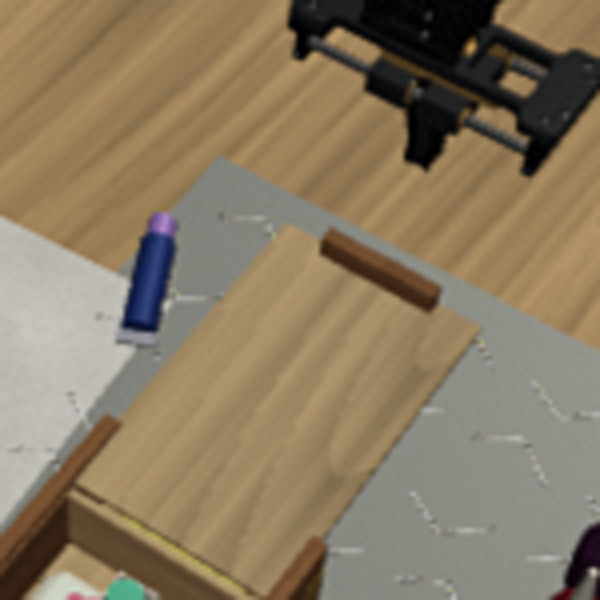

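View pics/t9.png

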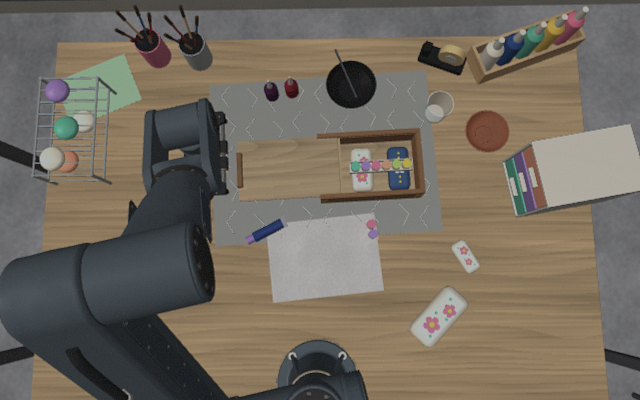

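```bash
python3 -m creep '[[[0,30,0],0,0],[[0,30,0],0,0],[[0,18,0],0,0],[[1,9,0],0,0],[[0,0,-5],0,0],[[0,0,-5],0,0],[[0,0,0],0,0],[[0,0,0],0,0]]'
python3 -c "
from h import *
o,r=status();print(w2b(o['position']))"
```

```text
time: 26.05
position: [0.5456, 0.224, 0.0867]
tool_rot: [-0.707, -0.016, 0.015, 0.707]
ft_force: [-0.7, -0.7, 0.0]
grip_width: 0.0005
t 26.05 pos [0.5456 0.224  0.0867] yaw_x 2.54 yvec [ 0.002  0.    -1.   ] F [-0.7 -0.7  0. ] gw 0.0005 q [0.2  0.66 1.64 0.   0.84 0.16]
[  1.37422677 392.84482622]
```

```bash
python3 -m creep '[[[0,3,-4],0,0],[[0,0,-4],0,0],[[0,0,-4],0,0],[[0,0,-4],0,0],[[0,0,-4],0,0],[[0,0,-4],0,0],[[0,0,-4],0,0],[[0,0,0],0,0]]' 30
python3 -c "
from h import *
snap('scene','s10'); crop('s10',290,80,150,150,4,'s10c')
o,r=status();print(w2b(o['position']))"
```

```text
time: 26.85
position: [0.5458, 0.1971, 0.0826]
tool_rot: [-0.706, -0.015, 0.016, 0.708]
ft_force: [-1.1, 5.0, -0.4]
grip_width: 0.0005
t 26.9 pos [0.5458 0.1971 0.0826] yaw_x 2.53 yvec [-0.     0.002 -1.   ] F [-0.6  4.4  0.5] gw 0.0004 q [0.15 0.66 1.66 0.   0.82 0.11]
[  0.38071548 365.94871854]
```

View pics/s10c.png

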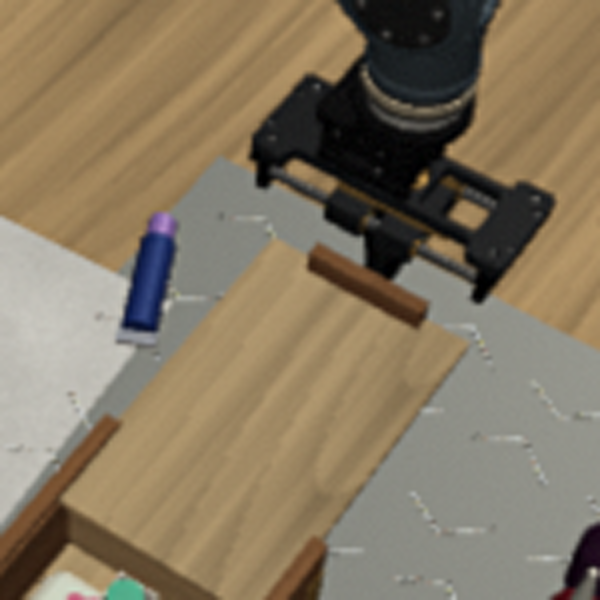

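```bash
python3 -m creep '[[[0,0,-10],0,0],[[0,0,-12],0,0],[[0,0,-12],0,0],[[0,0,-12],0,0],[[0,0,-12],0,0],[[0,0,-12],0,0],[[0,0,-12],0,0],[[0,0,-12],0,0]]'
python3 -m creep '[[[0,0,-12],0,0],[[0,0,-12],0,0],[[0,0,-12],0,0],[[0,0,-12],0,0],[[0,0,-10],0,0],[[0,0,-6],0,0],[[0,0,-3],0,0],[[0,0,0],0,0]]'
python3 -c "
from h import *
snap('scene','s11'); crop('s11',220,130,200,200,3,'s11c')
o,r=status();print(w2b(o['position']))"
```

```text
time: 27.7
position: [0.5501, 0.1031, 0.0826]
tool_rot: [-0.706, -0.016, 0.016, 0.708]
ft_force: [0.2, 6.5, 0.8]
grip_width: 0.0005
time: 28.5
position: [0.5532, 0.0356, 0.0826]
tool_rot: [-0.707, -0.016, 0.016, 0.707]
ft_force: [0.7, 3.0, 0.5]
grip_width: 0.0008
t 28.55 pos [0.5532 0.0356 0.0826] yaw_x 2.56 yvec [ 0.  0. -1.] F [0.6 3.  0.9] gw 0.0005 q [-0.14  0.64  1.73  0.    0.78 -0.18]
[  0.50271177 204.27483969]
```

View pics/s11c.png

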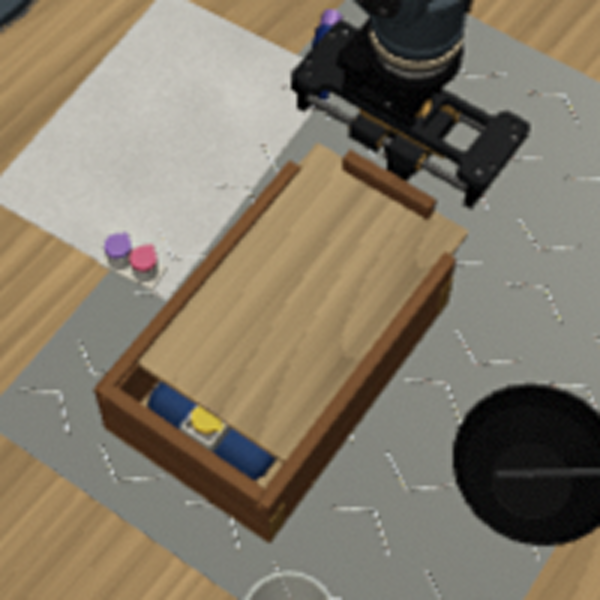

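```bash
python3 -m creep '[[[0,0,-6],0,0],[[0,0,-6],0,0],[[0,0,-6],0,0],[[0,0,-4],0,0],[[0,0,-3],0,0],[[0,0,-2],0,0],[[0,0,0],0,0]]'
python3 -m creep '[[[0,0,-2],0,0],[[0,0,-2],0,0],[[0,0,0],0,0]]'
python3 -c "
from h import *
o,r=status();print(w2b(o['position']))"
```

```text
time: 29.25
position: [0.5545, 0.009, 0.0826]
tool_rot: [-0.707, -0.016, 0.016, 0.707]
ft_force: [1.2, 4.3, 0.4]
grip_width: 0.0003
time: 29.55
position: [0.5546, 0.005, 0.0826]
tool_rot: [-0.707, -0.016, 0.016, 0.707]
ft_force: [0.1, 5.1, 0.8]
grip_width: 0.0007
t 29.55 pos [0.5546 0.005  0.0826] yaw_x 2.57 yvec [ 0.     0.001 -1.   ] F [0.1 5.1 0.8] gw 0.0007 q [-0.19  0.64  1.73  0.    0.78 -0.24]
[  0.52847792 173.69724683]
```

```bash
python3 -m creep '[[[0,0,-1.5],0,0],[[0,0,-1],0,0],[[0,0,0],0,0]]'
python3 -m creep '[[[0,0,-1],0,0],[[0,0,0],0,0]]'
python3 -m creep '[[[0,0,-1],0,0],[[0,0,0],0,0]]'
```

```text
time: 29.85
position: [0.5547, 0.0026, 0.0826]
tool_rot: [-0.707, -0.016, 0.016, 0.707]
ft_force: [0.4, 6.4, 1.0]
grip_width: 0.0005
time: 30.05
position: [0.5547, 0.0025, 0.0826]
tool_rot: [-0.706, -0.016, 0.015, 0.708]
ft_force: [1.5, 9.1, 1.8]
grip_width: 0.0003
time: 30.25
position: [0.5547, 0.0024, 0.0827]
tool_rot: [-0.705, -0.015, 0.015, 0.708]
ft_force: [1.4, 11.5, 1.0]
grip_width: 0.0003
```

```bash
python3 -m creep '[[[0,0,-2],0,0],[[0,0,-2],0,0],[[0,0,0],0,0],[[0,0,0],0,0]]'
python3 -c "
from h import *
o,r=status();print(w2b(o['position']));snap('scene','s12'); crop('s12',220,130,200,200,3,'s12c')"
```

```text
time: 30.65
position: [0.5546, 0.0022, 0.0827]
tool_rot: [-0.703, -0.015, 0.014, 0.71]
ft_force: [4.0, 23.9, 2.8]
grip_width: 0.0
t 30.65 pos [0.5546 0.0022 0.0827] yaw_x 2.35 yvec [ 0.    0.01 -1.  ] F [ 4.  23.9  2.8] gw 0.0 q [-0.2   0.64  1.73  0.01  0.78 -0.25]
[  0.3993133 170.8382929]
```

View pics/s12c.png

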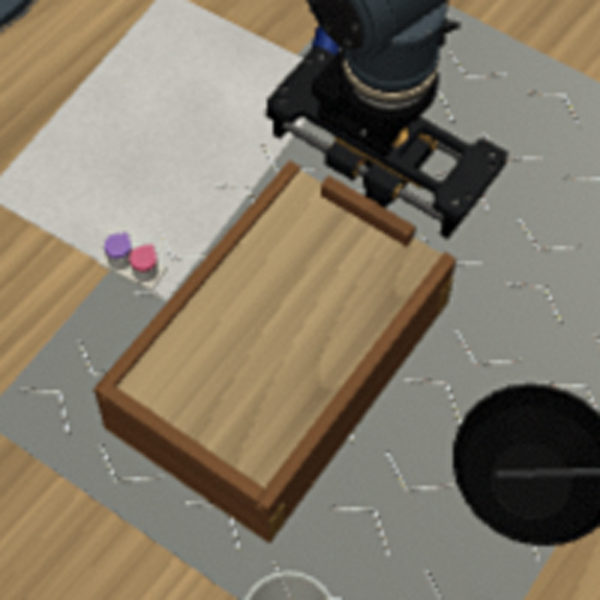

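Lid is at its stop. I back off along +y, rise, and look at the catch.

```bash
python3 -m creep '[[[0,0,5],0,0],[[0,0,10],0,0],[[0,0,15],0,0],[[0,-20,10],0,0],[[0,-40,10],0,0],[[0,-40,40],0,0],[[0,0,40],0,0],[[0,0,0],0,0]]'
python3 -m creep '[[[0,0,40],0,0],[[0,0,40],0,0],[[0,0,40],0,0],[[0,0,0],0,0]]'
python3 -c "
from h import *
status();snap('scene','s13'); crop('s13',290,140,100,90,7,'s13c');snap('top','t13');crop('t13',290,115,60,100,6,'t13c');snap('wrist','w13')"
```

```text
time: 31.5
position: [0.5491, 0.1251, 0.1794]
tool_rot: [-0.707, -0.018, 0.017, 0.707]
ft_force: [0.7, -0.7, -0.3]
grip_width: 0.0003
time: 31.9
position: [0.543, 0.2446, 0.1773]
tool_rot: [-0.707, -0.017, 0.018, 0.707]
ft_force: [-0.7, -0.7, 0.2]
grip_width: 0.0006
t 31.9 pos [0.543  0.2446 0.1773] yaw_x 2.84 yvec [-0.     0.001 -1.   ] F [-0.7 -0.7  0.2] gw 0.0006 q [0.24 0.54 1.55 0.   1.05 0.19]
```

View pics/s13c.png

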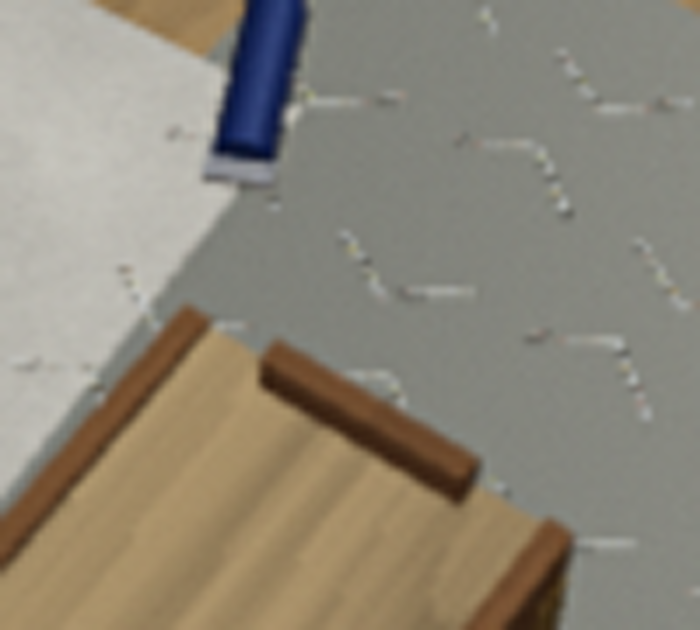

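View pics/t13.png

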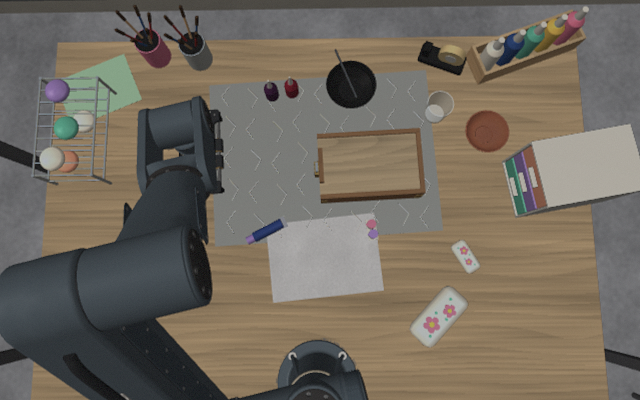

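View pics/t13c.png

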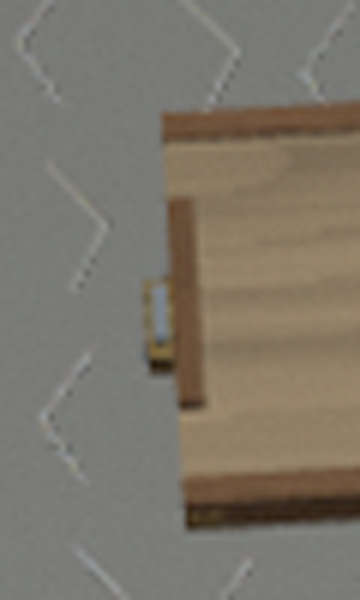

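View pics/w13.png

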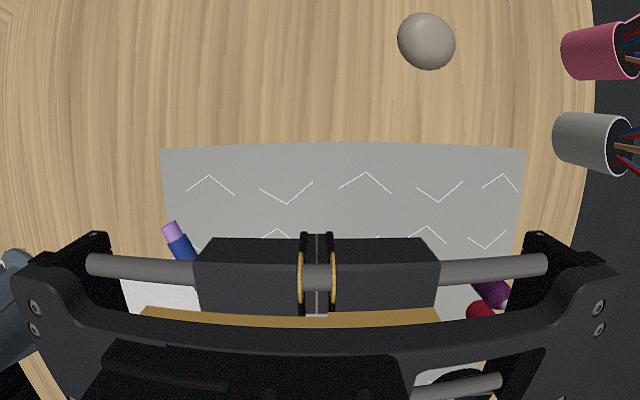

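```bash
python3 -m creep '[[[0,0,-40],0,0],[[0,0,-45],0,0],[[0,0,-45],0,0],[[0,0,-45],0,0],[[0,-5,-20],0,0],[[0,0,0],0,0],[[0,0,0],0,0]]'
python3 -c "
from h import *
o,r=status();print(w2b(o['position']));snap('wrist','w14');crop('w14',220,40,200,180,4,'w14c')"
```

```text
time: 32.75
position: [0.5523, 0.0448, 0.1828]
tool_rot: [-0.707, -0.015, 0.015, 0.707]
ft_force: [-1.2, 1.1, 0.1]
grip_width: 0.0008
t 32.75 pos [0.5523 0.0448 0.1828] yaw_x 2.39 yvec [-0.001  0.    -1.   ] F [-1.2  1.1  0.1] gw 0.0008 q [-0.12  0.48  1.65  0.    1.01 -0.16]
[2.15898011e-02 2.13523833e+02]
```

View pics/w14c.png

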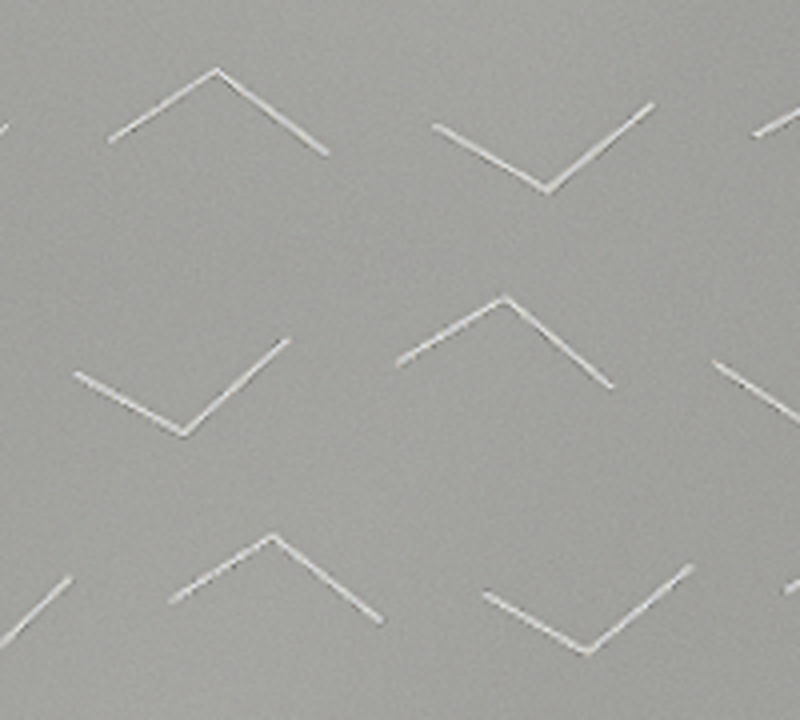

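```bash
python3 -m creep '[[[0,0,-35],0,0],[[0,0,-40],0,0],[[0,0,-32],0,0],[[0,15,0],0,0],[[0,15,0],0,0],[[0,10,0],0,0],[[0,0,0],0,0]]'
python3 -c "
from h import *
o,r=status();print(w2b(o['position']));snap('wrist','w15');crop('w15',220,60,200,170,4,'w15c')"
```

```text
time: 33.5
position: [0.5562, -0.0592, 0.1413]
tool_rot: [-0.706, -0.015, 0.018, 0.707]
ft_force: [0.1, -0.2, 0.6]
grip_width: 0.0005
t 33.5 pos [ 0.5562 -0.0592  0.1413] yaw_x 2.67 yvec [-0.004  0.001 -1.   ] F [ 0.1 -0.2  0.6] gw 0.0005 q [-0.31  0.55  1.67  0.    0.92 -0.35]
[ -0.79900598 109.40748293]
```

View pics/w15c.png

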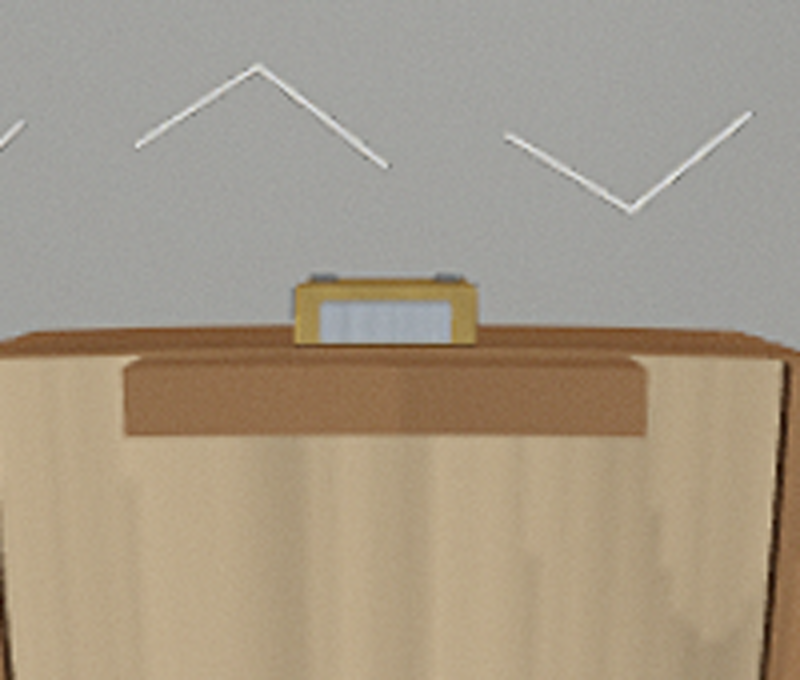

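```bash
python3 -m creep '[[[0,-30,0],0,0],[[0,-30,0],0,0],[[0,0,0],0,0],[[0,0,0],0,0]]'
python3 -c "
from h import *
a=cv2.imread('pics/top0.png').astype(int);b=cv2.imread('pics/t13.png').astype(int)
d=(abs(a-b).max(2)>50).astype(np.uint8);n,_,s,_=cv2.connectedComponentsWithStats(d);print([x.tolist() for x in s[1:] if x[4]>15])
status();print(robot.hand_in())"
```

```text
time: 33.95
position: [0.5582, -0.0603, 0.2041]
tool_rot: [0.707, 0.017, -0.015, -0.707]
ft_force: [0.0, 0.2, 0.4]
grip_width: 0.0006
[[49, 96, 231, 304, 29013], [340, 133, 80, 56, 706], [386, 147, 25, 43, 829], [236, 152, 7, 36, 201], [446, 172, 30, 40, 422], [0, 238, 47, 35, 863], [18, 261, 53, 43, 800], [0, 302, 41, 16, 221], [42, 308, 10, 13, 55], [0, 335, 12, 15, 72], [325, 350, 15, 9, 32], [0, 358, 90, 42, 2304], [342, 360, 13, 11, 65], [306, 370, 23, 5, 39], [362, 376, 4, 7, 16], [288, 385, 5, 11, 16], [357, 386, 11, 14, 95]]
t 33.95 pos [ 0.5582 -0.0603  0.2041] yaw_x 2.63 yvec [ 0.003 -0.001 -1.   ] F [0.  0.2 0.4] gw 0.0006 q [-0.31  0.46  1.62  0.    1.06 -0.35]
the job is handed in; nothing more can be done
None
```

I packed the kit and shut the lid, then handed the job in at about 34 s. No checks failed or disagreed.

- **Stone:** I took the white stone measuring about 115 x 57 mm in the image, the medium of three sizes (the fingers closed to 57.8 mm on it). I lowered it onto the box floor beside the blue stone, with only a few newtons at contact.
- **Tray:** I laid the tray of paint pots lengthwise across both stones, again lowered until it touched and then released. The wrist and scene pictures showed it lying across both stones, and the blue stone looked to be where it had been.
- **Lid:** I pushed it to its hard stop, where the push rose from about 5 to 24 N with no further movement. A close wrist picture then showed the whole steel catch uncovered behind the lid's outer edge.
- **Catch:** I did not measure its height or tug the lid to prove it is locked. That it has sprung up is judged from the picture and the lid being at its stop.
- **Other things:** Comparing the overhead pictures from before and after, only the robot, the box and the white stone's old place had changed. The paint pots' old place was hidden by the arm. The robot was touching nothing at hand-in.

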